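# Mount the ball artefact in the bayonet receiver

### The job

Take the dust cap off the bayonet receiver and set it down upright, knob up, in the shallow tray. Then fit the artefact with the ball on top into the receiver: lugs into the slots, push it down against the spring, turn it a quarter turn clockwise (seen from above) and let go so that it springs up into its locked seat. Leave the disc-topped artefact standing in the storage block.

Things in the scene. Friction and masses are not known exactly. Their poses are not given: they have to be found in the camera images.
- receiver: Fixed receiver: black square base 100 x 100 x 18 mm (small micrometer screws stick out to 80 mm from the axis at -x), a dark disc of diameter 92 mm up to 30 mm high, then a metal drum of diameter 72 mm up to 75 mm, with the bayonet mouth in its top. Origin on the axis at table level, z up; x along the two open entry slots, y along the two closed seats where the lugs end.
- receiver_mouth (a point): Centre of the mouth in the drum's top face, 75 mm above the table; axes as the receiver's. Bore: 1.5 mm to spare all round the 31 mm shank. Between slot and seat runs a rim 10 mm thick: to turn, the lugs' upper faces must be more than 10 mm below this point (11 to 14 mm is right; at 15 mm the shank meets the floor). They turn only clockwise seen from above, 90 degrees to a stop.
- receiver_slot (a point): In the top face, 21 mm from the axis along the receiver's x: middle of one of the two entry slots (the other is opposite). Each is open from above, 12 mm wide and reaches 27 mm from the axis.
- receiver_seat (a point): 21 mm from the axis along the receiver's y, 5 mm below the top face: roof of one of the two seats (the other is opposite), recessed 5 mm into the rim's underside and closed from above. A seated lug's upper face rests here, with about 4 degrees of play. Locked: lugs along the receiver's y, upper faces 5 mm below the mouth.
- plunger (a joint): Spring plunger in the bore, 0 up, metres pressed down. 900 N/m: a shank touches it when its lugs' upper faces are 3 mm above the mouth, it carries about 7 N when seated (0.008) and 14 N when pushed in for turning (0.0155). It lifts the artefact when let go.
- dust_cap: Loose grey plastic dust cap, 60 g, starting on the receiver's mouth: flange of diameter 62 mm, 6 mm thick, over a spigot of diameter 29 mm, 6 mm long, with an upright round knob of diameter 20 mm, 30 mm long, on top. Origin at the centre of the spigot's underside, z up along the knob; flange from 6 to 12 mm, knob's top at 42 mm.
- dust_cap_grip (a point): On the knob's axis, 34 mm above the cap's origin: a good height to hold it.
- ball_artefact: Loose artefact, 0.22 kg, 89 mm tall, white ball of diameter 18 mm on top (centre at 80 mm). Origin at the centre of its underside, z up its axis. Steel shank of diameter 31 mm, its tip tapered to 24 mm over the lowest 7 mm; square hub from 42 to 66 mm. It starts in one hole of the storage block, lugs resting on the block's top. Both lugs are alike: it fits either way round.
- ball_artefact_lugs (a point): On the ball artefact's axis at the height of the lugs' upper faces, 14 mm above its origin; x along the lugs. The two lugs stick out of the shank opposite each other: 48 mm over both ends, 9 mm wide, 6 mm high.
- ball_artefact_grip (a point): Centre of the ball artefact's square aluminium hub, 54 mm above its origin: 26 x 26 mm, 24 mm high, sides along the artefact's x and y. The place to hold it, across either pair of sides; the ball's top is 35 mm above it.
- disc_artefact: Loose artefact like the ball artefact but with a white flat disc of diameter 22 mm on top instead of the ball; it stands in the other hole of the storage block and stays there. Origin at the centre of its underside, z up.
- storage_block: Fixed pale wooden block 70 (x) x 170 (y) x 25 mm high with two round holes of diameter 35 mm, 14 mm deep, 45 mm either side of its middle along its y axis. Origin at the centre of its underside.
- tray: Fixed grey plastic open tray, 130 (x) x 150 (y) x 20 mm high, walls 4 mm. Origin at the centre of its underside.
- tray_in (a point): Centre of the tray's inner floor, about 4 mm above the table; axes as the tray's.
Things that resemble listed ones, but are neither listed nor needed, are in the scene too. What is shaped like the dust_cap but red or turquoise is not meant.

How it is judged (in metres and radians):
On the way, in this order (a step that is already met when the one before it is completed fails the run):
1. the dust cap stands upright in the tray, let go (x of dust_cap in the frame of tray_in between -0.06 and 0.06 m and y of dust_cap in the frame of tray_in between -0.07 and 0.07 m and z of dust_cap in the frame of tray_in below 0.01 m and angle between dust_cap's own z axis and vertical below 0.2 rad and contact force between dust_cap and the fingers below 0.1 N), for 0.2 s.
2. the ball artefact's lugs are pushed down into the receiver, more than 8 mm below its top face (z of ball_artefact_lugs in the frame of receiver_mouth between -0.03 and -0.008 m and horizontal distance between ball_artefact_lugs and receiver_mouth below 0.005 m), for 0.1 s.
At the end, for the whole second after the job is handed in: Cap upright (0.2 rad) on the tray's floor; ball artefact locked: lugs along the receiver's y axis within 0.14 rad, their upper faces 3.5 to 7 mm below the receiver's top face, axis within 4 mm of the receiver's, upright within 0.06 rad; disc artefact left in place; all at rest (x of dust_cap in the frame of tray_in between -0.06 and 0.06 m and y of dust_cap in the frame of tray_in between -0.07 and 0.07 m and z of dust_cap in the frame of tray_in below 0.01 m and angle between dust_cap's own z axis and vertical below 0.2 rad and z of ball_artefact_lugs in the frame of receiver_mouth between -0.007 and -0.0035 m and horizontal distance between ball_artefact_lugs and receiver_mouth below 0.004 m and angle between the x axis of ball_artefact and the y axis of receiver, either way round below 0.14 rad and angle between ball_artefact's own z axis and vertical below 0.06 rad and linear speed of each of ball_artefact, dust_cap below 0.02 m/s); the robot touches nothing.
It fails at once if the disc-topped artefact is moved more than 20 mm or tipped (distance of disc_artefact from where it was at the start of the episode above 0.02 m or angle between disc_artefact's own z axis and vertical above 0.3 rad).
It also fails if it takes over 56 s, if anything falls off the work surface, if the arm or the gripper's body presses on something with over 40 N, if the wrist force passes 120 N, or if a joint passes its speed limit or range.

### The arm

A 6-joint arm with a two-finger parallel gripper is mounted at the origin on the work surface. World frame = base frame: x ahead of the robot, y to its left, z up, the work surface at z = 0. Lengths are in mm, angles in degrees, forces in N, time in s.
With the tool pointing down it reaches from about 350 to 850 mm from the base axis. Payload 8.1 kg.
Tool frame: the origin (TCP) lies at the very end of the fingers, on their centre line; the grasp point (between the pads) lies 19 mm behind it; z points along the fingers, y is the direction in which the jaws open and shut (so a half turn about z gives the same grasp; the last joint's range is limited). The gripper opens to 85 mm and grips with 20 to 120 N. Pads are 22 mm wide; open, the fingers measure 114 mm over their backs; the gripper's body (76 mm by 85 mm) begins 54 mm behind the grasp point. The pads swing forward as they close: fully open they stand 13 mm farther back than shut.
Start: joints at [61.169, 7.471, 85.268, -0, 87.261, -4.893], TCP at [243.43, 548.404, 231.292] pointing down, gripper open.
Joint ranges: [-169.43, 169.43], [-51.17, 129.36], [1.28, 143.12], [-76.62, 256.62], [0, 156.53], [-152.29, 152.29]. Speed limits (degrees/s): [136.94, 136.94, 159.86, 180, 180, 180].

### API

Orientations are given as [roll, pitch, yaw] about the fixed x, y, z axes, in that order (R = Rz(yaw) Ry(pitch) Rx(roll)).
In Python, from bench import r, eyes gives the robot as it stands. The module is installed in compiled form; this text tells all that it offers.
- The arm moves only by the tool play_rows, never from a script. Its argument "deltas" is a list of rows, each a list of 3 entries, a list of its own where there are three numbers: the shift along the tool's x, y, z in m, then the turn, a rotation vector about the tool's x, y, z in rad, then the closure, from 0 (fully open) to 1 (shut). A call has 1 to 8 rows; each row shifts and turns the pose as measured when the row begins, along the tool's axes as they then stand; what a row does not reach is not made up. A row lasts 1/8 s, in which the tool goes at most 62.5 mm and 10.7 degrees, less where a joint would pass 70% of its speed; a pose out of reach is approached as far as the arm can. A call with a gripper value outside its range is refused whole. The fingers move at their own pace and stop on an object; "force" is the grip in N (left out, the last holds). Time passes only in rows, so rows that do not move let the fingers close. It gives the time, the measured TCP pose, the force and the opening at its end, in the units of the state.
- r.sense(): the state, without advancing time (a new reading comes with each control period).
- eyes.snapshot(name): name is "scene" or "top"; returns the picture (400x640x3 uint8, red, green, blue); there is no depth.
- eyes.get_calibration(name): a dict with "mtx" (3x3 intrinsics, pixels), "R" (3x3) and "t" (3): a world point X has camera coordinates R X + t. Camera axes: x right, y down, z forward; pixel columns grow to the right and rows downward; lengths in mm; the calibration is good to about 2 mm. A picture is of the moment at which its call begins. get_calibration takes no time and is no camera call.
- r.hand_in(): hands the job in, once; it reports no verdict.
The state is a dict: "time": time; "joint_pos": joint angles; "qd": joint speeds; "joint_efforts": joint torques, N m; "tool_pos": TCP position; "tcp_rot": TCP orientation; "ft_force": force on the tool from outside, world axes, zero at the start; "wrist_torque": the same for the moment, N m; "finger_gap": finger opening in mm.
Only numpy, scipy, OpenCV 4.12 (cv2) and the standard library are available. Lean on these libraries where they do the work, as an engineer would, in place of code of your own. Each camera call takes 0.05 s, during which the arm holds its last target. There are 200 camera calls.

## Working session

There is one attempt and no reset: what is moved stays moved. The work goes in short steps, Python scripts to look and compute and a tool call to move; the robot and the scene stay as the last step left them, time stands still between calls to the robot, and variables do not carry over. Pictures are saved under pics/ and viewed, about 8 in all and at most 12, crops included, and the job is handed in when it is done.

Besides the shell and the picture viewer there is one more tool, called after "Emit:" in YAML: its name, and indented under it one key for each argument. play_rows: Moves the arm, as the interface text tells. Its arguments: {"type":"object","properties":{"deltas":{"type":"array"},"force":{"type":"number"}},"required":["deltas"]}

```bash
mkdir -p pics; python3 - <<'E'
from bench import r, eyes
import cv2,numpy as np
print(r.sense())
for n in("scene","top"):
    im=eyes.snapshot(n); cv2.imwrite(f"pics/{n}0.png",im[:,:,::-1]); c=eyes.get_calibration(n); print(n,c, -np.array(c["R"]).T@np.array(c["t"]))
E
```

```text
{'time': 0.0, 'joint_pos': array([ 6.11698806e+01,  7.51436361e+00,  8.53294819e+01, -8.65060571e-04,
        8.72624907e+01, -4.89183760e+00]), 'qd': array([-0.00623512,  0.0472354 , -0.04209584, -0.16448796, -0.08464795,
        0.09357777]), 'joint_efforts': array([-9.93986323e-04, -5.69406724e+01, -5.00544798e+01, -3.39366998e-04,
        1.49893976e-02, -7.47180979e-05]), 'tool_pos': array([243.15536512, 547.91319783, 230.25026276]), 'tcp_rot': array([-1.79893977e+02, -8.20696280e-03,  1.56061753e+02]), 'ft_force': array([-0.37430241,  0.64717814, -0.57851279]), 'wrist_torque': array([-0.01960848, -0.02588302,  0.0569304 ]), 'finger_gap': 85.52650491685199}
scene {'mtx': array([[403.82301387,   0.        , 319.29561367],
       [  0.        , 403.82301387, 206.24486257],
       [  0.        ,   0.        ,   1.        ]]), 'R': array([[ 0.09978427,  0.99500789,  0.00154855],
       [ 0.765314  , -0.07575466, -0.63918363],
       [-0.63587544,  0.0649656 , -0.7690526 ]]), 't': array([ -84.85851545, -300.06771129, 1328.48541187])} [1082.86481241  -24.6024856   830.00819532]
top {'mtx': array([[489.93867794,   0.        , 325.24323481],
       [  0.        , 489.93867794, 200.59120525],
       [  0.        ,   0.        ,   1.        ]]), 'R': array([[ 0.02121787, -0.99967328,  0.0142528 ],
       [-0.99539598, -0.0224556 , -0.09318038],
       [ 0.09346999, -0.01221009, -0.99554722]]), 't': array([  15.13118103,  498.24939098, 1160.84693289])} [ 387.13003529   40.48876622 1201.88934825]
```

View pics/scene0.png

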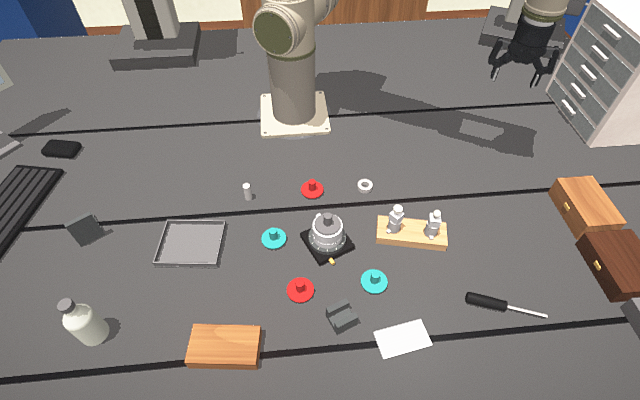

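View pics/top0.png

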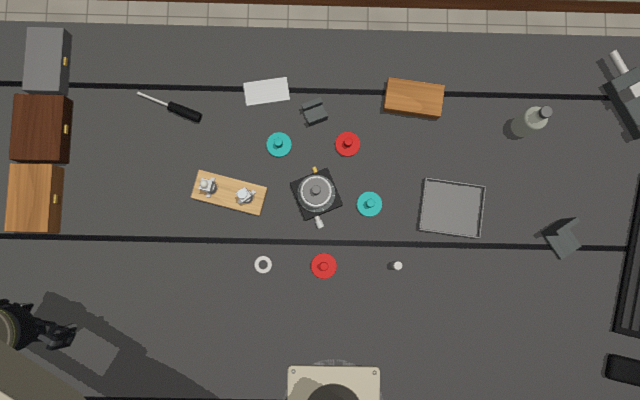

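The scene picture shows the receiver at about (327,240), the tray at (190,243) and the block at (412,232). In the top picture they are at (316,193), (452,208) and (229,192). I'll enlarge both regions.

```bash
python3 - <<'E'
import cv2,numpy as np
a=cv2.imread("pics/top0.png")[160:232,185:345]; b=cv2.imread("pics/scene0.png")[195:267,295:455]
f=lambda i:cv2.resize(i,(800,300) if 0 else (800,360),interpolation=cv2.INTER_CUBIC)[:300]
cv2.imwrite("pics/z.png",np.vstack([cv2.convertScaleAbs(f(a),alpha=1.3),cv2.convertScaleAbs(f(b),alpha=1.3)]))
E
```

```text
(no output)
```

View pics/z.png

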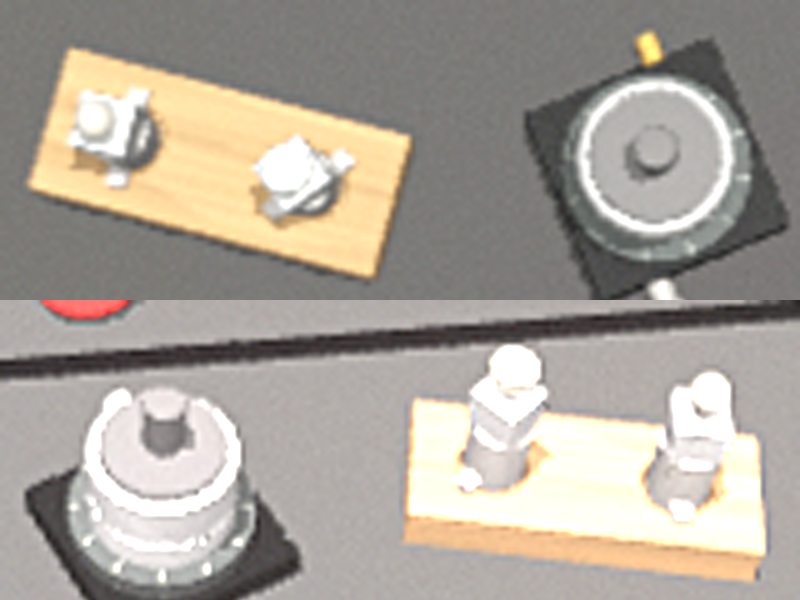

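The enlarged picture shows the ball artefact as the left one in the top view: ball at about (204,183), lug ends at (212,179) and (209,196). The cap's knob is at (316,190). The receiver's screws stand on opposite base edges. Next I'll triangulate.

```bash
cat > h.py <<'E'
import numpy as np, cv2
from bench import r, eyes
C={n:eyes.get_calibration(n) for n in("scene","top")}
def ray(n,p):
    c=C[n];R=np.array(c["R"]);t=np.array(c["t"])
    return -R.T@t, R.T@np.linalg.inv(c["mtx"])@np.array([*p,1.])
def onz(n,p,z):
    o,d=ray(n,p); return o+d*(z-o[2])/d[2]
def tri(p,q):
    A=[];b=[]
    for n,x in(("top",p),("scene",q)):
        o,d=ray(n,x);d/=np.linalg.norm(d);P=np.eye(3)-np.outer(d,d);A.append(P);b.append(P@o)
    return np.linalg.lstsq(np.vstack(A),np.hstack(b),rcond=None)[0]
def proj(n,X):
    c=C[n];u=c["mtx"]@(np.array(c["R"])@X+np.array(c["t"]));return u[:2]/u[2]
E
python3 - <<'E'
from h import *
np.set_printoptions(precision=1,suppress=True)
k=lambda x,y:(185+x/5-.4,160+y/5-.4); s=lambda x,y:(295+x/5-.4,195+(y-300)/5-.4)
print("knob",tri(k(657,148),s(163,398)),onz("top",k(657,148),111),onz("scene",s(163,398),111))
print("ball",tri(k(96,115),s(711,390)),onz("top",k(96,115),97),onz("scene",s(711,390),97))
print("disc",onz("top",k(284,168),95))
a,b=onz("top",k(138,97),31),onz("top",k(118,180),31);print("lugs",a,b,(a+b)/2,np.degrees(np.arctan2(*(a-b)[1::-1])))
Q=[(525,115),(715,40),(790,225),(592,312)]
P=np.array([onz("top",k(*q),18) for q in Q]);print("base",P,P.mean(0),[np.degrees(np.arctan2(*(P[(i+1)%4]-P[i])[1::-1])) for i in range(4)])
print("flange ring",onz("top",k(657,155),78))
Q=[(70,48),(411,135),(375,278),(28,190)]
P=np.array([onz("top",k(*q),25) for q in Q]);print("block",P.mean(0),[np.degrees(np.arctan2(*(P[(i+1)%4]-P[i])[1::-1])) for i in range(4)])
Q=[(425,179),(485,184),(481,237),(420,231)]
P=np.array([onz("top",q,20) for q in Q]);print("tray",P,P.mean(0),[np.degrees(np.arctan2(*(P[(i+1)%4]-P[i])[1::-1])) for i in range(4)])
# contour refinements
im=cv2.imread("pics/top0.png");hsv=cv2.cvtColor(im,cv2.COLOR_BGR2HSV)
m=((hsv[...,2]<45)).astype(np.uint8)[150:240,280:352]
cs=cv2.findContours(m,0,2)[0];c=max(cs,key=cv2.contourArea);print("dark",cv2.contourArea(c),cv2.minAreaRect(c),cv2.boundingRect(c))
E
```

```text
knob [514.7  49.9 112.6] [514.7  48.4 111. ] [513.6  51.7 111. ]
ball [525.7 304.1 100.7] [525.6 302.8  97. ] [522.9 308.   97. ]
disc [503.6 217.3  95. ]
lugs [543.  298.8  31. ] [502.7 306.6  31. ] [522.9 302.7  31. ] -11.007467379069341
base [[540.3 113.6  18. ]
 [579.3  21.9  18. ]
 [489.5 -16.3  18. ]
 [445.1  78.6  18. ]] [513.6  49.4  18. ] [np.float64(-66.92612440659293), np.float64(-156.92894061125978), np.float64(115.02701982985721), np.float64(20.2059600767909)]
flange ring [515.3  48.5  78. ]
block [512.9 258.9  25. ] [np.float64(-103.08259462157801), np.float64(167.80780330854623), np.float64(77.03141893073317), np.float64(-13.760181433201971)]
tray [[ 556.5 -216.3   20. ]
 [ 547.6 -363.3   20. ]
 [ 418.2 -352.3   20. ]
 [ 429.5 -204.4   20. ]] [ 487.9 -284.1   20. ] [np.float64(-93.46919770991201), np.float64(175.17774376230435), np.float64(85.63772122617722), np.float64(-5.323721610274976)]
dark 2.5 ((17.700000762939453, 51.900001525878906), (8.497057914733887, 1.3416407108306885), 63.43495178222656) (16, 48, 5, 9)
```

Estimates so far: knob (514.5,49.5), ball artefact (523.5,303) with lugs at about -11°, receiver x at about 23°, tray (488,-284).

```bash
cat >> h.py <<'E'
from scipy.spatial.transform import Rotation as Ro
def plan(X,yaw=None,n=1):
    s=r.sense();p=s["tool_pos"];R=Ro.from_euler("xyz",s["tcp_rot"],degrees=True)
    T=Ro.from_euler("xyz",[180,0,s["tcp_rot"][2] if yaw is None else yaw],degrees=True)
    rv=(R.inv()*T).as_rotvec();w=Ro.from_rotvec(rv/n);st=(np.array(X)-p)/n
    print("now",p.round(1),s["tcp_rot"].round(2),"F",s["ft_force"].round(1),"gap",round(s["finger_gap"],1),"t",round(s["time"],2))
    for i in range(n):
        print((R.inv().apply(st)/1000).round(4).tolist(),(rv/n).round(4).tolist()); R=R*w
E
python3 -c "
from h import *
plan([514.5,49.5,200],156.06,11)" | sed -n 1,2p
```

```text
now [243.2 548.  230.3] [-1.7990e+02 -1.0000e-02  1.5606e+02] F [ 0.5 -0.2 -0. ] gap 84.9 t 0.1
[-0.0409, -0.0314, 0.0028] [-0.0002, -0.0, 0.0]
```

Emit:
play_rows:
  deltas:
    - [[-0.041,-0.0314,0.003],[0,0,0],0]
    - [[-0.041,-0.0314,0.003],[0,0,0],0]
    - [[-0.041,-0.0314,0.003],[0,0,0],0]
    - [[-0.041,-0.0314,0.003],[0,0,0],0]
    - [[-0.041,-0.0314,0.003],[0,0,0],0]
    - [[-0.041,-0.0314,0.003],[0,0,0],0]
    - [[-0.041,-0.0314,0.003],[0,0,0],0]
    - [[-0.041,-0.0314,0.003],[0,0,0],0]
  force: 30

```text
time: 1.1
tool_pos: [443.5, 176.4, 202.4]
tcp_rot: [-179.7, -0.1, 156.5]
ft_force: [1.1, 0.3, -0.1]
finger_gap: 85.3
```

```bash
python3 -c "
from h import *
plan([514.5,49.5,160],156.06,6)" | sed -n 1,2p
```

```text
now [443.5 176.4 202.4] [-1.7968e+02 -1.2000e-01  1.5647e+02] F [ 1.1  0.3 -0.1] gap 85.3 t 1.1
[-0.0193, -0.0146, 0.0071] [-0.0009, -0.0003, 0.0012]
```

Emit:
play_rows:
  deltas:
    - [[-0.029,-0.022,0.0105],[0,0,0],0.3]
    - [[-0.029,-0.022,0.0105],[0,0,0],0.5]
    - [[-0.029,-0.022,0.0105],[0,0,0.007],0.5]
    - [[-0.029,-0.022,0.0105],[0,0,0],0.5]
    - [[0,0,0],[0,0,0],0.5]

```text
time: 1.72
tool_pos: [515.6, 40.9, 157.4]
tcp_rot: [-179.6, -0.3, 155.7]
ft_force: [-0.2, -0.0, -0.1]
finger_gap: 43.1
```

```bash
python3 -c "
from h import *
plan([514.5,49.5,87],156.06,3)
im=eyes.snapshot('top');im2=eyes.snapshot('scene')
a=cv2.resize(im[150:230,270:370],(400,320),interpolation=2);b=cv2.resize(im2[180:260,280:380],(400,320),interpolation=2)
cv2.imwrite('pics/c1.png',np.hstack([a,b])[:,:,::-1])"
```

```text
now [515.6  40.9 157.4] [-179.6    -0.26  155.75] F [-0.2 -0.  -0.1] gap 43.1 t 1.73
[0.0014, 0.0026, 0.0235] [-0.0023, -0.0015, -0.0018]
[0.0014, 0.0026, 0.0235] [-0.0023, -0.0015, -0.0018]
[0.0015, 0.0025, 0.0235] [-0.0023, -0.0015, -0.0018]
```

View pics/c1.png

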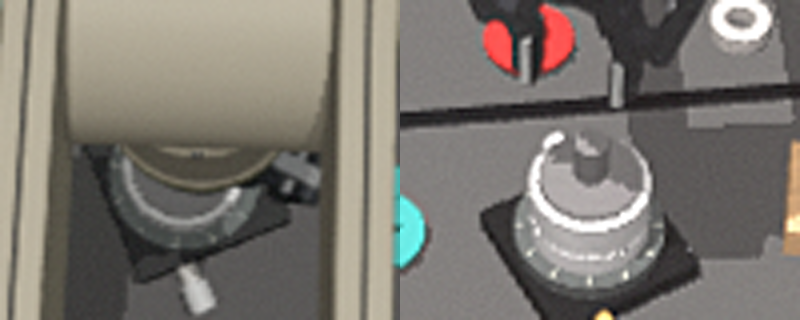

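The arm hides the cap from above. The side view shows the knob at about (427,218) in the full image, between the open fingers, and the white screw square to the base edge. I'll descend.

Emit:
play_rows:
  deltas:
    - [[0.002,0.004,0.015],[-0.004,-0.003,-0.003],0.5]
    - [[0.002,0.004,0.022],[-0.003,-0.002,0],0.5]
    - [[0,0,0.02],[0,0,0],0.5]
    - [[0,0,0.012],[0,0,0],0.5]
    - [[0,0,0],[0,0,0],0.5]

```text
time: 2.45
tool_pos: [513.0, 57.7, 85.8]
tcp_rot: [179.8, 0.1, 156.4]
ft_force: [-1.0, 0.6, -0.3]
finger_gap: 42.6
```

```bash
python3 -c "
from h import *
plan([514.5,49.5,87],156.06,1)
im2=eyes.snapshot('scene')
b=cv2.resize(im2[160:260,260:400],(700,500),interpolation=2)
cv2.imwrite('pics/c2.png',b[:,:,::-1])"
```

```text
now [513.   57.7  85.8] [1.7981e+02 9.0000e-02 1.5641e+02] F [-1.   0.6 -0.3] gap 42.6 t 2.45
[-0.0047, -0.0069, -0.0012] [0.0033, 0.0015, 0.0061]
```

View pics/c2.png

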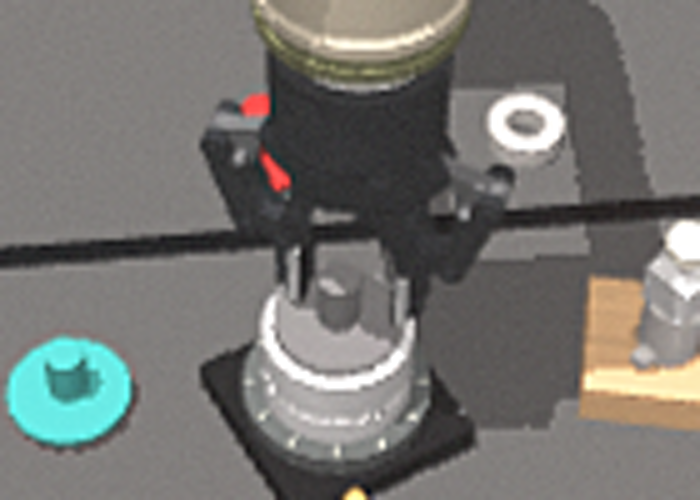

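The fingers straddle the knob, with the tool about 8 mm off in +y, as measured. I'll centre it and close.

Emit:
play_rows:
  deltas:
    - [[-0.0045,-0.0065,-0.001],[0.003,0.0015,0.006],0.5]
    - [[0,0,0],[0,0,0],0.5]
    - [[0,0,0],[0,0,0],0.7]
    - [[0,0,0],[0,0,0],0.9]
    - [[0,0,0],[0,0,0],1]
    - [[0,0,0],[0,0,0],1]

```text
time: 3.25
tool_pos: [517.1, 49.2, 90.4]
tcp_rot: [179.9, 0.3, 156.0]
ft_force: [0.1, 0.4, -1.1]
finger_gap: 18.5
```

```bash
python3 -c "
from h import *
plan([514.5,49.5,160],156.06,3)"
```

```text
now [517.1  49.2  90.4] [179.86   0.29 156.01] F [ 0.1  0.4 -1.1] gap 18.5 t 3.25
[0.0007, -0.0002, -0.0232] [0.0008, 0.0017, -0.0003]
[0.0008, -0.0002, -0.0232] [0.0008, 0.0017, -0.0003]
[0.0008, -0.0002, -0.0232] [0.0008, 0.0017, -0.0003]
```

Emit:
play_rows:
  deltas:
    - [[0,0,-0.015],[0,0,0],1]
    - [[0,0,-0.03],[0,0,0],1]
    - [[0,0,-0.03],[0,0,0],1]
    - [[-0.007,-0.02,-0.01],[0,0,0],1]
    - [[-0.0138,-0.039,0],[0,0,0],1]
    - [[-0.0138,-0.039,0],[0,0,0],1]
    - [[-0.0138,-0.039,0],[0,0,0],1]
    - [[-0.0138,-0.039,0],[0,0,0],1]

```text
time: 4.25
tool_pos: [503.7, -139.3, 187.0]
tcp_rot: [179.8, 0.7, 156.4]
ft_force: [0.3, -0.1, -0.4]
finger_gap: 18.8
```

```bash
python3 -c "
from h import *
plan([488,-284,120],156.06,4)"
```

```text
now [ 503.7 -139.3  187. ] [179.76   0.7  156.38] F [ 0.3 -0.1 -0.4] gap 18.8 t 4.25
[-0.0107, -0.0348, 0.0167] [0.0011, 0.0031, 0.0014]
[-0.0108, -0.0347, 0.0167] [0.0011, 0.0031, 0.0014]
[-0.0109, -0.0347, 0.0168] [0.0011, 0.0031, 0.0014]
[-0.011, -0.0347, 0.0168] [0.0011, 0.0031, 0.0014]
```

Emit:
play_rows:
  deltas:
    - [[-0.0108,-0.0345,0.01],[0.002,0.005,0.002],1]
    - [[-0.0108,-0.0345,0.015],[0.002,0.005,0.002],1]
    - [[-0.0108,-0.0345,0.02],[0,0,0.002],1]
    - [[-0.009,-0.029,0.02],[0,0,0],1]
    - [[0,0,0.02],[0,0,0],1]
    - [[0,0,0.02],[0,0,0],1]
    - [[0,0,0],[0,0,0],1]

```text
time: 5.12
tool_pos: [490.1, -285.1, 86.8]
tcp_rot: [-180.0, 0.6, 155.8]
ft_force: [0.4, 0.1, -0.4]
finger_gap: 18.8
```

```bash
python3 -c "
from h import *
plan([488,-284,27],156.06,3)
im2=eyes.snapshot('scene')
b=cv2.resize(im2[160:280,130:270],(700,600),interpolation=2)
cv2.imwrite('pics/c3.png',b[:,:,::-1])"
```

```text
now [ 490.1 -285.1   86.8] [-179.98    0.61  155.85] F [ 0.4  0.1 -0.4] gap 18.8 t 5.12
[0.001, 0.0001, 0.0199] [-0.0001, 0.0035, -0.0012]
[0.0009, 0.0001, 0.0199] [-0.0001, 0.0035, -0.0012]
[0.0009, 0.0001, 0.0199] [-0.0001, 0.0035, -0.0012]
```

View pics/c3.png

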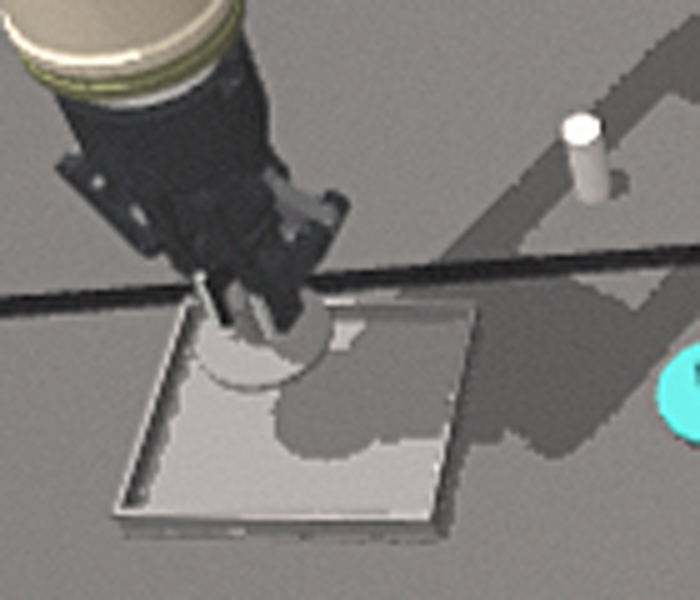

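The cap hangs upright over the tray, with its flange at about (265,345) in the crop. Lowering it.

Emit:
play_rows:
  deltas:
    - [[0.001,0,0.018],[0,0.005,-0.002],1]
    - [[0.001,0,0.018],[0,0.004,0],1]
    - [[0,0,0.011],[0,0,0],1]
    - [[0,0,0.004],[0,0,0],1]
    - [[0,0,0.002],[0,0,0],1]
    - [[0,0,0.001],[0,0,0],1]

```text
time: 5.92
tool_pos: [490.8, -284.1, 32.0]
tcp_rot: [-179.9, 0.3, 156.1]
ft_force: [-0.2, 0.8, -0.2]
finger_gap: 18.5
```

Emit:
play_rows:
  deltas:
    - [[0,0,0.002],[0,0.002,0],1]
    - [[0,0,0.002],[0,0,0],1]
    - [[0,0,0.002],[0,0,0],1]
    - [[0,0,0.002],[0,0,0],1]

```text
time: 6.42
tool_pos: [491.9, -285.0, 25.1]
tcp_rot: [-179.9, 0.3, 156.1]
ft_force: [-3.9, 3.1, 16.4]
finger_gap: 18.9
```

Emit:
play_rows:
  deltas:
    - [[0,0,-0.0005],[0,0,0],1]
    - [[0,0,0],[0,0,0],0.6]
    - [[0,0,0],[0,0,0],0.45]
    - [[0,0,0],[0,0,0],0.45]
    - [[0,0,0],[0,0,0],0.45]
    - [[0,0,-0.015],[0,0,0],0.45]
    - [[0,0,-0.035],[0,0,0],0.45]
    - [[0,0,-0.04],[0,0,0],0.45]

```text
time: 7.42
tool_pos: [489.1, -283.0, 115.7]
tcp_rot: [-180.0, -0.1, 156.1]
ft_force: [0.5, -0.9, 0.5]
finger_gap: 46.6
```

```bash
python3 -c "
from h import *
plan([523.5,303,200],79,12)
im2=eyes.snapshot('scene');im=eyes.snapshot('top')
cv2.imwrite('pics/top2.png',im[:,:,::-1])
b=cv2.resize(im2[200:280,140:240],(400,320),interpolation=2)
a=cv2.resize(im[150:230,270:370],(400,320),interpolation=2)
cv2.imwrite('pics/c4.png',np.hstack([b,a])[:,:,::-1])"
```

```text
now [ 489.1 -283.   115.7] [-1.7999e+02 -7.0000e-02  1.5610e+02] F [ 0.5 -0.9  0.5] gap 46.6 t 7.42
[0.0172, 0.0458, -0.007] [-0.0001, -0.0001, 0.1121]
[0.0222, 0.0436, -0.007] [-0.0001, -0.0001, 0.1121]
[0.0269, 0.0408, -0.007] [-0.0001, -0.0001, 0.1121]
[0.0313, 0.0376, -0.007] [-0.0001, -0.0001, 0.1121]
[0.0353, 0.0338, -0.007] [-0.0001, -0.0001, 0.1121]
[0.0389, 0.0297, -0.007] [-0.0001, -0.0001, 0.1121]
[0.042, 0.0251, -0.007] [-0.0001, -0.0001, 0.1121]
[0.0445, 0.0203, -0.007] [-0.0001, -0.0001, 0.1121]
[0.0465, 0.0152, -0.007] [-0.0001, -0.0001, 0.1121]
[0.0479, 0.0099, -0.007] [-0.0001, -0.0001, 0.1121]
[0.0487, 0.0044, -0.007] [-0.0001, -0.0001, 0.1121]
[0.0489, -0.001, -0.007] [-0.0001, -0.0001, 0.1121]
```

View pics/c4.png

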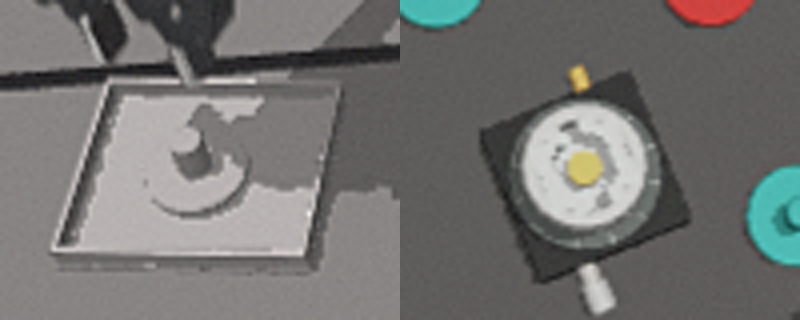

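The cap stands upright in the tray. The receiver's mouth is visible at about (316.5,191) in the top picture, with its dark slots near (312.5,181) and (320.5,201). I'll measure the mouth and the slot line while moving.

Emit:
play_rows:
  deltas:
    - [[0.017,0.045,-0.02],[0,0,0.112],0.3]
    - [[0.022,0.043,-0.02],[0,0,0.112],0.2]
    - [[0.027,0.041,-0.02],[0,0,0.112],0.2]
    - [[0.031,0.037,-0.01],[0,0,0.112],0.2]
    - [[0.035,0.034,-0.005],[0,0,0.112],0.2]
    - [[0.039,0.03,0],[0,0,0.112],0.2]
    - [[0.042,0.025,0],[0,0,0.112],0.2]
    - [[0.044,0.02,0],[0,0,0.112],0.2]

```text
time: 8.52
tool_pos: [521.5, 111.0, 202.6]
tcp_rot: [179.1, 0.6, 102.7]
ft_force: [1.5, 0.4, 0.6]
finger_gap: 68.4
```

```bash
python3 - <<'E'
from h import *
plan([523.5,303,180],79,6)
im=cv2.imread("pics/top2.png");x0,y0=295,170;c=im[y0:y0+45,x0:x0+45].astype(float)
g=c.mean(2);b=c[...,2]-c[...,0]
yel=(b>60)&(np.arange(45)[:,None]>10);yy,xx=np.nonzero(yel);py=(xx.mean()+x0,yy.mean()+y0);print("plunger px",py,onz("top",py,64))
m=(g>150).astype(np.uint8);cs=cv2.findContours(m,0,2)[0];cc=max(cs,key=cv2.contourArea);h=cv2.convexHull(cc);e=cv2.fitEllipse(h);print("drum",e)
p=(e[0][0]+x0,e[0][1]+y0);print(onz("top",p,75))
cen=onz("top",p,75)
# dark pixels inside drum at slot radius
o=[]
for y in range(45):
  for x in range(45):
    w=onz("top",(x+x0,y+y0),75);d=w-cen;rr=np.hypot(*d[:2])
    if 18<rr<29: o.append((np.degrees(np.arctan2(d[1],d[0])),g[y,x]))
o=np.array(o);o[:,0]=o[:,0]%360
for a in range(0,360,10):
    s=o[(o[:,0]>=a)&(o[:,0]<a+10),1];print(a,round(s.mean()) if len(s) else None,end="; ")
E
```

```text
now [521.5 111.  202.6] [179.13   0.65 102.74] F [1.5 0.4 0.6] gap 68.4 t 8.53
[0.0312, 0.0073, 0.0035] [0.0029, 0.0013, 0.0691]
[0.0316, 0.0052, 0.0036] [0.0029, 0.0013, 0.0691]
[0.0319, 0.003, 0.0036] [0.0029, 0.0013, 0.0691]
[0.032, 0.0008, 0.0036] [0.0029, 0.0013, 0.0691]
[0.032, -0.0014, 0.0037] [0.0029, 0.0013, 0.0691]
[0.0318, -0.0036, 0.0037] [0.0029, 0.0013, 0.0691]
plunger px (np.float64(315.6111111111111), np.float64(191.51851851851853)) [514.74097312  49.48470038  64.        ]
drum ((20.705211639404297, 20.91127586364746), (30.41307258605957, 30.613384246826172), 109.912109375)
[514.92568764  49.21267368  75.        ]
0 196; 10 154; 20 149; 30 179; 40 209; 50 198; 60 193; 70 197; 80 207; 90 209; 100 202; 110 205; 120 204; 130 208; 140 208; 150 207; 160 203; 170 208; 180 205; 190 192; 200 164; 210 167; 220 203; 230 207; 240 198; 250 205; 260 204; 270 209; 280 200; 290 199; 300 202; 310 205; 320 203; 330 207; 340 200; 350 203;
```

Mouth at (514.9,49.3), slots at about 23.5°. Continuing to a point above the ball artefact.

Emit:
play_rows:
  deltas:
    - [[0.031,0.007,0.0036],[0.003,0.001,0.069],0.2]
    - [[0.0315,0.005,0.0036],[0.003,0.001,0.069],0.2]
    - [[0.032,0.003,0.0036],[0.003,0.001,0.069],0.2]
    - [[0.032,0.001,0.0036],[0.003,0.001,0.069],0.2]
    - [[0.032,-0.0015,0.0036],[0.003,0.001,0.069],0.2]
    - [[0.027,-0.003,0.0036],[0.003,0.001,0.069],0.2]
    - [[0,0,0],[0,0,0],0.2]

```text
time: 9.4
tool_pos: [522.8, 308.0, 182.3]
tcp_rot: [179.9, 0.0, 78.4]
ft_force: [0.0, -0.0, -0.1]
finger_gap: 68.2
```

```bash
python3 -c "
from h import *
plan([523.5,303,130],79,1)"
```

```text
now [522.8 308.  182.3] [1.7989e+02 1.0000e-02 7.8450e+01] F [ 0.  -0.  -0.1] gap 68.2 t 9.4
[-0.0048, 0.0016, 0.0523] [0.0019, 0.0001, -0.0097]
```

Emit:
play_rows:
  deltas:
    - [[-0.003,0.001,0.02],[0.002,0,-0.01],0.2]
    - [[-0.001,0,0.03],[0,0,0],0.2]
    - [[0,0,0.015],[0,0,0],0.2]
    - [[0,0,0],[0,0,0],0.2]

```text
time: 9.9
tool_pos: [522.8, 300.2, 113.3]
tcp_rot: [-180.0, 0.1, 79.1]
ft_force: [0.2, -0.1, 1.2]
finger_gap: 68.1
```

```bash
python3 -c "
from h import *
plan([523.5,303,54],79,1)
im2=eyes.snapshot('scene')
b=cv2.resize(im2[160:260,370:510],(700,500),interpolation=2)
cv2.imwrite('pics/c5.png',b[:,:,::-1])"
```

```text
now [522.8 300.2 113.3] [-1.7996e+02  1.0000e-01  7.9150e+01] F [ 0.2 -0.1  1.2] gap 68.1 t 9.9
[0.003, 0.0002, 0.0593] [-0.0008, 0.0018, 0.0026]
```

View pics/c5.png

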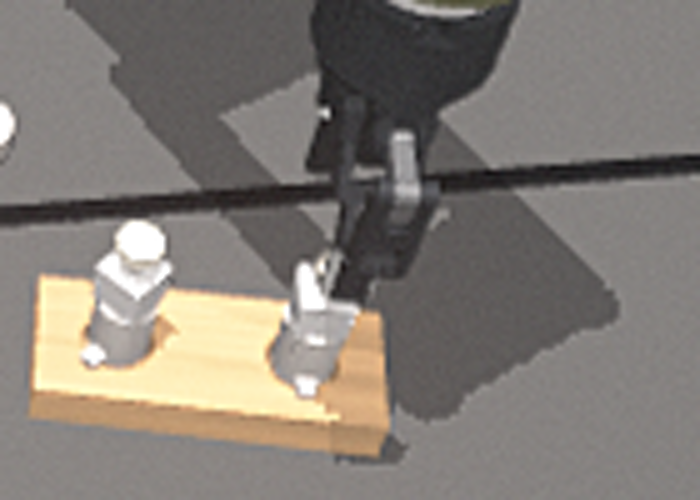

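The fingers straddle the ball (crop about (315,285)), one in front and one behind, and the disc artefact is clear of them. Descending.

Emit:
play_rows:
  deltas:
    - [[0.002,0,0.015],[0,0.001,0.002],0.2]
    - [[0,0,0.02],[0,0,0],0.2]
    - [[0,0,0.014],[0,0,0],0.2]
    - [[0,0,0.004],[0,0,0],0.2]
    - [[0,0,0],[0,0,0],0.2]

```text
time: 10.58
tool_pos: [524.8, 302.8, 59.0]
tcp_rot: [179.9, -0.1, 79.0]
ft_force: [0.1, 0.3, 0.5]
finger_gap: 68.0
```

```bash
python3 -c "
from h import *
plan([523.5,303,54],79,1)"
```

```text
now [524.8 302.8  59. ] [ 1.7988e+02 -7.0000e-02  7.9040e+01] F [0.1 0.3 0.5] gap 68.0 t 10.57
[-0.0, -0.0013, 0.005] [0.002, -0.0013, 0.0006]
```

Emit:
play_rows:
  deltas:
    - [[0,-0.001,0.005],[0.002,-0.001,0],0.3]
    - [[0,0,0],[0,0,0],0.5]
    - [[0,0,0],[0,0,0],0.65]
    - [[0,0,0],[0,0,0],0.8]
    - [[0,0,0],[0,0,0],1]
    - [[0,0,0],[0,0,0],1]
    - [[0,0,0],[0,0,0],1]
  force: 60

```text
time: 11.45
tool_pos: [524.8, 303.6, 55.6]
tcp_rot: [179.9, -0.1, 79.0]
ft_force: [0.1, -0.5, 0.5]
finger_gap: 26.1
```

```bash
python3 -c "
from h import *
plan([523.5,303,160],79,3)"
```

```text
now [524.8 303.6  55.6] [ 1.7987e+02 -1.1000e-01  7.9050e+01] F [ 0.1 -0.5  0.5] gap 26.1 t 11.45
[-0.0002, -0.0003, -0.0348] [0.0008, -0.0006, 0.0003]
[-0.0002, -0.0003, -0.0348] [0.0008, -0.0006, 0.0003]
[-0.0003, -0.0004, -0.0348] [0.0008, -0.0006, 0.0003]
```

Emit:
play_rows:
  deltas:
    - [[0,0,-0.01],[0,0,0],1]
    - [[0,0,-0.025],[0,0,0],1]
    - [[0,0,-0.035],[0,0,0],1]
    - [[0,0,-0.025],[0,0,0],1]
    - [[0,0,-0.005],[0,0,0],1]

```text
time: 12.08
tool_pos: [523.1, 302.7, 158.0]
tcp_rot: [-179.9, 0.0, 79.0]
ft_force: [-0.2, -0.1, -2.5]
finger_gap: 26.1
```

```bash
python3 -c "
from h import *
plan([514.9,49.3,155],113.5,8)"
```

```text
now [523.1 302.7 158. ] [-1.7995e+02  3.0000e-02  7.9050e+01] F [-0.2 -0.1 -2.5] gap 26.1 t 12.07
[-0.0313, 0.005, 0.0004] [-0.0001, 0.0, -0.0752]
[-0.0316, 0.0026, 0.0004] [-0.0001, 0.0, -0.0752]
[-0.0317, 0.0003, 0.0004] [-0.0001, 0.0, -0.0752]
[-0.0316, -0.0021, 0.0004] [-0.0001, 0.0, -0.0752]
[-0.0314, -0.0045, 0.0004] [-0.0001, 0.0, -0.0752]
[-0.031, -0.0068, 0.0004] [-0.0001, 0.0, -0.0752]
[-0.0303, -0.0091, 0.0004] [-0.0001, 0.0, -0.0752]
[-0.0296, -0.0114, 0.0004] [-0.0001, 0.0, -0.0752]
```

Emit:
play_rows:
  deltas:
    - [[-0.02,0.005,-0.02],[0,0,-0.075],1]
    - [[-0.0316,0.0026,-0.01],[0,0,-0.075],1]
    - [[-0.0317,0,0],[0,0,-0.075],1]
    - [[-0.0316,-0.002,0],[0,0,-0.075],1]
    - [[-0.0314,-0.0045,0],[0,0,-0.075],1]
    - [[-0.031,-0.007,0],[0,0,-0.075],1]
    - [[-0.03,-0.009,0],[0,0,-0.075],1]
    - [[-0.025,-0.009,0],[0,0,-0.06],1]

```text
time: 13.08
tool_pos: [515.2, 59.8, 181.8]
tcp_rot: [-179.4, -0.1, 113.9]
ft_force: [0.9, 1.2, -2.5]
finger_gap: 26.3
```

```bash
python3 -c "
from h import *
plan([514.9,49.3,150],113.5,3)"
```

```text
now [515.2  59.8 181.8] [-1.7943e+02 -1.3000e-01  1.1386e+02] F [ 0.9  1.2 -2.5] gap 26.3 t 13.07
[-0.0032, -0.0014, 0.0106] [-0.0033, -0.0007, 0.0021]
[-0.0032, -0.0014, 0.0106] [-0.0033, -0.0007, 0.0021]
[-0.0032, -0.0015, 0.0106] [-0.0033, -0.0007, 0.0021]
```

Emit:
play_rows:
  deltas:
    - [[-0.003,-0.001,0.01],[-0.006,0,0.004],1]
    - [[0,0,0.02],[-0.002,0,0],1]
    - [[0,0,0.015],[0,0,0],1]
    - [[0,0,0],[0,0,0],1]

```text
time: 13.58
tool_pos: [513.1, 56.3, 131.4]
tcp_rot: [-179.7, -0.3, 113.3]
ft_force: [-1.0, 0.6, -2.8]
finger_gap: 26.4
```

```bash
python3 -c "
from h import *
plan([514.9,49.3,122],113.5,1)"
```

```text
now [513.1  56.3 131.4] [-179.68   -0.27  113.33] F [-1.   0.6 -2.8] gap 26.4 t 13.57
[-0.0072, -0.0011, 0.0094] [-0.0057, -0.0047, -0.003]
```

Emit:
play_rows:
  deltas:
    - [[-0.007,-0.001,0.006],[-0.0055,-0.0045,-0.003],1]
    - [[0,0,0],[0,0,0],1]
    - [[0,0,0],[0,0,0],1]

```text
time: 13.95
tool_pos: [515.8, 49.7, 126.0]
tcp_rot: [179.9, 0.0, 113.5]
ft_force: [0.1, -0.1, -2.8]
finger_gap: 26.1
```

```bash
python3 -c "
from h import *
plan([514.9,49.3,122],113.5,1)
im2=eyes.snapshot('scene')
s=r.sense();lug=s['tool_pos']+[0,0,-24.6]
print('proj lug centre, mouth, tip',proj('scene',lug),proj('scene',np.array([514.9,49.3,75])),proj('scene',lug-[0,0,14]))
for k in (0,1):
  im2[:]=im2
b=cv2.resize(im2[185:255,280:378],(784,560),interpolation=2)
cv2.imwrite('pics/c6.png',b[:,:,::-1])"
```

```text
now [515.8  49.7 126. ] [1.7990e+02 4.0000e-02 1.1355e+02] F [ 0.1 -0.1 -2.8] gap 26.1 t 13.95
[-0.0, -0.001, 0.004] [0.0017, 0.0006, 0.0008]
proj lug centre, mouth, tip [326.37511527 217.62434034] [325.98923109 224.29835634] [326.28437742 221.35209302]
```

View pics/c6.png

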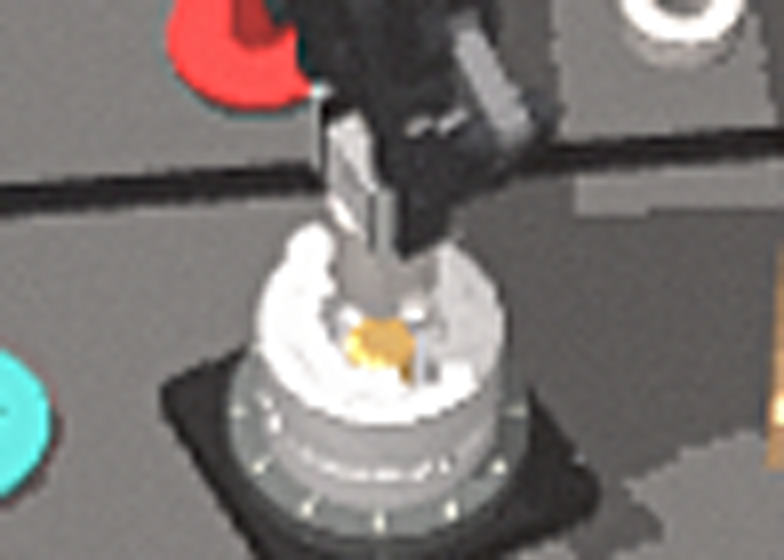

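The view shows the shank at about column 387 of the crop and the drum's centre at about 382. The slot in front at (425,365) and the plunger are in line, so the offset is about 1 mm. Lowering gently.

Emit:
play_rows:
  deltas:
    - [[-0.0005,-0.001,0.005],[0.0015,0.0005,0.001],1]
    - [[0,0,0.005],[0,0,0],1]
    - [[0,0,0.004],[0,0,0],1]
    - [[0,0,0],[0,0,0],1]

```text
time: 14.5
tool_pos: [515.3, 48.9, 111.4]
tcp_rot: [180.0, 0.0, 113.5]
ft_force: [-0.0, -0.0, -1.9]
finger_gap: 26.4
```

```bash
python3 -c "
from h import *
plan([514.9,48.8,104],113.5,1)"
```

```text
now [515.3  48.9 111.4] [1.7996e+02 2.0000e-02 1.1348e+02] F [-0.  -0.  -1.9] gap 26.4 t 14.5
[0.0001, -0.0004, 0.0074] [0.0007, 0.0003, -0.0003]
```

Emit:
play_rows:
  deltas:
    - [[0,-0.0005,0.003],[0,0,0],1]
    - [[0,0,0.003],[0,0,0],1]
    - [[0,0,0.002],[0,0,0],1]
    - [[0,0,0],[0,0,0],1]

```text
time: 15.0
tool_pos: [515.9, 48.8, 103.7]
tcp_rot: [179.8, 0.1, 113.5]
ft_force: [1.8, 1.0, -3.2]
finger_gap: 26.1
```

Emit:
play_rows:
  deltas:
    - [[-0.0003,-0.0005,0.004],[0,0,0],1]
    - [[0,0,0.004],[0,0,0],1]
    - [[0,0,0.003],[0,0,0],1]
    - [[0,0,0],[0,0,0],1]

```text
time: 15.5
tool_pos: [516.4, 48.3, 93.7]
tcp_rot: [179.7, 0.1, 113.5]
ft_force: [-1.7, 0.9, 5.2]
finger_gap: 26.2
```

Emit:
play_rows:
  deltas:
    - [[0,0,0.003],[0,0,0],1]
    - [[0,0,0.003],[0,0,0],1]
    - [[0,0,0.0015],[0,0,0],1]
    - [[0,0,0.0005],[0,0,0],1]

```text
time: 16.0
tool_pos: [516.6, 48.2, 88.4]
tcp_rot: [179.7, 0.1, 113.5]
ft_force: [-4.0, 1.0, 8.8]
finger_gap: 26.2
```

Emit:
play_rows:
  deltas:
    - [[-0.0005,-0.0007,0.002],[0.004,0,0],1]
    - [[0,0,0.0015],[0,0,0],1]
    - [[0,0,0.0005],[0,0,0],1]

```text
time: 16.38
tool_pos: [517.0, 47.9, 87.6]
tcp_rot: [179.9, 0.1, 113.5]
ft_force: [-4.6, 1.0, 10.1]
finger_gap: 26.2
```

Emit:
play_rows:
  deltas:
    - [[0.0006,-0.0016,0.002],[0,0,0],1]
    - [[0.0003,-0.0008,0.0015],[0,0,0],1]
    - [[0,0,0.0008],[0,0,0],1]

```text
time: 16.75
tool_pos: [516.7, 48.2, 87.3]
tcp_rot: [179.6, 0.2, 113.5]
ft_force: [-5.6, 0.1, 10.1]
finger_gap: 26.0
```

Emit:
play_rows:
  deltas:
    - [[0.001,-0.003,0.004],[0.003,0,0],1]
    - [[0.001,-0.002,0.004],[0.003,0,0],1]
    - [[0.0005,-0.001,0.003],[0,0,0],1]

```text
time: 17.12
tool_pos: [516.6, 48.3, 84.3]
tcp_rot: [179.2, 0.5, 113.5]
ft_force: [-12.1, -0.7, 27.8]
finger_gap: 26.2
```

The floor was reached (28 N) at TCP 84.3, so the lugs' depth is (99.3 − TCP z). I'll back up to about 87, levelling, and begin the turn.

Emit:
play_rows:
  deltas:
    - [[0,0,0],[0.01,-0.006,0],1]
    - [[0,0,0],[0.005,-0.003,0],1]

```text
time: 17.38
tool_pos: [517.0, 48.1, 87.1]
tcp_rot: [-179.9, 1.1, 113.5]
ft_force: [-5.6, 1.0, 11.0]
finger_gap: 26.1
```

```bash
python3 -c "
from h import *
plan([515.5,48.8,87],113.5,1)"
```

```text
now [517.   48.1  87.1] [-179.92    1.09  113.53] F [-5.6  1.  11. ] gap 26.1 t 17.38
[0.0012, -0.0011, 0.0001] [-0.0014, 0.019, 0.0005]
```

Emit:
play_rows:
  deltas:
    - [[0.0012,-0.0015,0.0015],[-0.001,0.015,0],1]
    - [[0.0006,-0.0015,0.0015],[0,0.005,0.03],1]
    - [[0,0,0.0015],[0,0,0.06],1]

```text
time: 17.75
tool_pos: [517.1, 48.3, 87.4]
tcp_rot: [179.6, 0.1, 108.3]
ft_force: [-4.0, 0.8, 10.6]
finger_gap: 26.0
```

```bash
python3 -c "
from h import *
plan([515.5,48.8,87],None,1);print(r.sense()['wrist_torque'])"
```

```text
now [517.1  48.3  87.4] [1.7962e+02 1.0000e-01 1.0828e+02] F [-4.   0.8 10.6] gap 26.0 t 17.75
[0.001, -0.0013, 0.0004] [0.0066, 0.0017, 0.0]
[0.03820033 0.76809575 0.06342336]
```

Emit:
play_rows:
  deltas:
    - [[0,-0.0005,0.0017],[0.004,0,0.08],1]
    - [[0,-0.0005,0.0017],[0,0,0.1],1]
    - [[0,-0.0005,0.0016],[0,0,0.1],1]
    - [[0,-0.0005,0.0016],[0,0,0.1],1]

```text
time: 18.25
tool_pos: [519.0, 48.1, 86.8]
tcp_rot: [179.4, -0.0, 85.8]
ft_force: [-3.3, 2.1, 12.0]
finger_gap: 26.3
```

```bash
python3 -c "
from h import *
plan([515.5,48.8,87],None,1);print(r.sense()['wrist_torque'])"
```

```text
now [519.   48.1  86.8] [ 1.7936e+02 -2.0000e-02  8.5830e+01] F [-3.3  2.1 12. ] gap 26.3 t 18.25
[0.0005, -0.0035, -0.0003] [0.0112, -0.0003, -0.0]
[0.36608787 0.79693766 0.08938427]
```

Emit:
play_rows:
  deltas:
    - [[0,-0.0005,0.0016],[0.008,0,0.1],1]
    - [[0,-0.0005,0.0016],[0.004,0,0.1],1]
    - [[0,-0.0005,0.0016],[0,0,0.1],1]
    - [[0,-0.0005,0.0016],[0,0,0.1],1]

```text
time: 18.75
tool_pos: [518.7, 49.7, 85.7]
tcp_rot: [180.0, -0.2, 62.2]
ft_force: [-4.7, 1.0, 12.4]
finger_gap: 26.2
```

```bash
python3 -c "
from h import *
plan([517,48.8,87],None,1);print(r.sense()['wrist_torque'])"
```

```text
now [518.7  49.7  85.7] [179.96  -0.21  62.19] F [-4.7  1.  12.4] gap 26.2 t 18.75
[-0.0016, -0.0011, -0.0013] [0.0007, -0.0036, -0.0]
[0.1733554  0.94864366 0.10788932]
```

Emit:
play_rows:
  deltas:
    - [[-0.0005,0,0.001],[0,-0.003,0.1],1]
    - [[-0.0005,0,0.0013],[0,0,0.1],1]
    - [[-0.0005,0,0.0014],[0,0,0.1],1]
    - [[0,0,0.0014],[0,0,0.1],1]

```text
time: 19.25
tool_pos: [518.3, 50.2, 85.4]
tcp_rot: [-179.9, -0.2, 38.6]
ft_force: [-6.6, 1.7, 13.2]
finger_gap: 26.0
```

```bash
python3 -c "
from h import *
plan([517,48.8,87],None,1);print(r.sense()['wrist_torque'])"
```

```text
now [518.3  50.2  85.4] [-1.7993e+02 -1.7000e-01  3.8570e+01] F [-6.6  1.7 13.2] gap 26.0 t 19.25
[-0.0019, 0.0003, -0.0016] [-0.0012, -0.0029, 0.0]
[0.33558921 1.15992039 0.099692  ]
```

Emit:
play_rows:
  deltas:
    - [[-0.001,-0.0005,0.001],[0,-0.003,0.1],1]
    - [[-0.001,0,0.0012],[0,0,0.1],1]
    - [[0,0,0.0013],[0,0,0.06],1]
    - [[0,0,0.0013],[0,0,0.015],1]

```text
time: 19.75
tool_pos: [517.8, 50.5, 86.0]
tcp_rot: [-179.9, -0.1, 22.3]
ft_force: [-8.5, -0.7, 14.3]
finger_gap: 26.5
```

```bash
python3 -c "
from h import *
plan([517,48.8,87],None,1);print(r.sense()['wrist_torque'])"
```

```text
now [517.8  50.5  86. ] [-1.7994e+02 -1.5000e-01  2.2300e+01] F [-8.5 -0.7 14.3] gap 26.5 t 19.75
[-0.0013, 0.0013, -0.001] [-0.001, -0.0025, 0.0]
[0.04902045 1.42521084 0.35920901]
```

The stop has been felt: Mz rose to 0.36 N·m at yaw 22.3°. I'll let it rise into the seat, then release.

Emit:
play_rows:
  deltas:
    - [[-0.001,0,-0.001],[0,0,0],1]
    - [[0,0,-0.002],[0,0,0],1]
    - [[0,0,-0.002],[0,0,0],1]
    - [[0,0,-0.001],[0,0,0],1]

```text
time: 20.25
tool_pos: [516.5, 50.2, 93.7]
tcp_rot: [-180.0, -0.1, 22.3]
ft_force: [-1.4, -0.2, 3.9]
finger_gap: 26.3
```

```bash
python3 -c "
from h import *
plan([517,48.8,87],None,1);print(r.sense()['wrist_torque'])"
```

```text
now [516.5  50.2  93.7] [-1.7995e+02 -1.1000e-01  2.2340e+01] F [-1.4 -0.2  3.9] gap 26.3 t 20.25
[-0.0, 0.0015, 0.0067] [-0.0008, -0.0019, 0.0]
[-0.02346276  0.23609972  0.12128873]
```

Emit:
play_rows:
  deltas:
    - [[0,0,-0.001],[0,0,0],1]
    - [[0,0,-0.001],[0,0,0],1]
    - [[0,0,-0.001],[0,0,0],1]

```text
time: 20.62
tool_pos: [515.8, 50.0, 94.8]
tcp_rot: [-179.9, -0.0, 22.3]
ft_force: [4.5, -0.1, -11.0]
finger_gap: 26.2
```

Pulling up meets the roof (−11 N at TCP 94.8), so it is locked. Releasing and retreating.

Emit:
play_rows:
  deltas:
    - [[0,0,0.0008],[0,0,0],1]
    - [[0,0,0],[0,0,0],0.8]
    - [[0,0,0],[0,0,0],0.6]
    - [[0,0,0],[0,0,0],0.4]
    - [[0,0,0],[0,0,0],0.4]
    - [[0,0,-0.02],[0,0,0],0.4]
    - [[0,0,-0.04],[0,0,0],0.4]
    - [[0,0,-0.04],[0,0,0],0.4]

```text
time: 21.62
tool_pos: [513.0, 49.8, 192.9]
tcp_rot: [-179.7, 0.4, 22.3]
ft_force: [0.4, -0.7, -0.2]
finger_gap: 51.4
```

Emit:
play_rows:
  deltas:
    - [[-0.03,0,-0.03],[0,0,0],0.4]
    - [[-0.05,0,-0.02],[0,0,0],0.4]
    - [[-0.05,0,0],[0,0,0],0.4]
    - [[-0.03,0,0],[0,0,0],0.4]
    - [[0,0,0],[0,0,0],0.4]
    - [[0,0,0],[0,0,0],0.4]

```text
time: 22.38
tool_pos: [364.7, -12.8, 251.2]
tcp_rot: [179.9, -0.2, 22.3]
ft_force: [0.1, -0.0, -0.2]
finger_gap: 51.2
```

```bash
python3 -c "
from h import *
plan([517,48.8,87],None,1)
im2=eyes.snapshot('scene');im=eyes.snapshot('top')
b=cv2.resize(im2[185:265,280:380],(400,320),interpolation=2)
a=cv2.resize(im[150:230,270:370],(400,320),interpolation=2)
c=cv2.resize(im2[190:270,140:240],(400,320)); d=cv2.resize(im2[190:270,365:465],(400,320))
cv2.imwrite('pics/c7.png',cv2.resize(np.vstack([np.hstack([b,a]),np.hstack([c,d])]),(750,600))[:,:,::-1])"
```

```text
now [364.7 -12.8 251.2] [179.88  -0.21  22.32] F [ 0.1 -0.  -0.2] gap 51.2 t 22.38
[0.1637, 0.0006, 0.1648] [0.0021, -0.0036, -0.0]
```

View pics/c7.png

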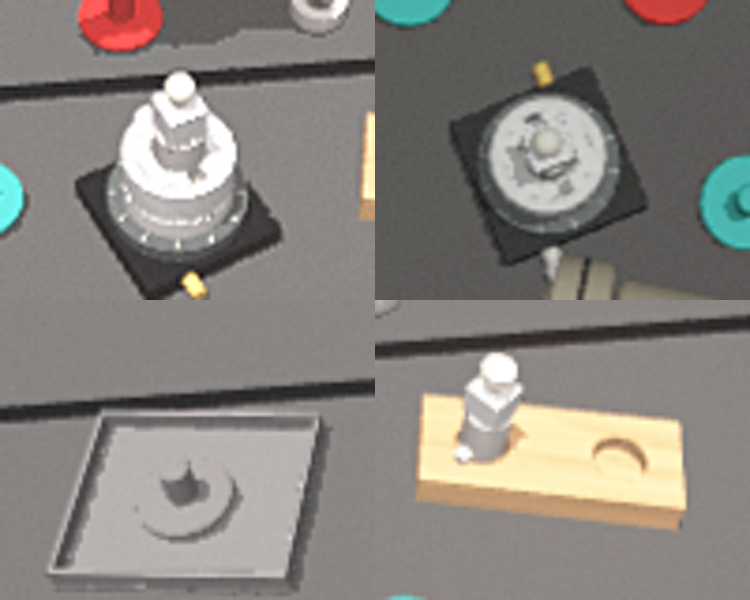

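The picture shows the artefact upright in the receiver, its hub square to the base and both slots empty. The cap is upright in the tray and the disc artefact is untouched. I'll hand in.

```bash
python3 -c "
from bench import r
print(r.hand_in())"
```

```text
the job is handed in; nothing more can be done
None
```

The job is done and handed in at about 22.5 s of the 56 s allowed; the hand-in gives no verdict.

- **Dust cap:** I gripped it by the knob and set it down in the tray. The last picture shows it upright there.
- **Ball artefact:** I gripped it by the hub and lowered its lugs into the slots, then pushed down and turned it about 91° clockwise until it met the stop. It rose to about 5 mm below the mouth by my estimate, and an upward pull of about 11 N did not lift it out, so it is locked. I then let go. The last picture shows it upright, hub square to the base, with both slots empty.
- **Disc artefact:** It still stands in its hole in the block, and the arm is clear of everything.

- **Floor touched:** While pushing down I briefly pressed the shank onto the bore floor (28 N, within the limits) and backed off before turning.
- **Receiver position:** Lateral forces of 4–12 N while it was in the bore suggest a 1–2 mm error in my estimate of the receiver's or the grip's position. They had no visible effect.
- **Seat checks:** I judged the final seat depth and angle from the tool's position, the force and the stop, not from a separate image measurement.

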